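Prise open the die carrier

TASK

The grey cover of the black die carrier on the sloping stand fits too tightly for fingers. Take the orange-handled pry blade, feel for the yellow-marked ledge, slide the blade, sloping with it, fully home into the slot under the middle of the cover's front edge before lifting anything, then lever the cover up and swing it back wide open against its stop; then lay the blade down flat with its handle on the blue mat and let go. Touch the carrier and its cover with the blade only, never with the gripper, and leave the other things on the table where they are.

Things in the scene. Friction and masses are not known exactly. Their poses are not given: they have to be found in the camera images.
- pry_tool: Pry blade, 160 mm long, 0.12 kg. Orange handle 110 x 20 x 24 mm (x, y, z); origin at the centre of the handle's underside, x along it towards the blade, z up. The steel blade runs from the handle's front (x = 55 mm) to x = 105 mm, 20 mm wide, 3 mm thick, its mid-plane 12 mm above the handle's underside. Lies on the mat; centre of mass 8 mm ahead of the origin.
- blade_tip (a point): Middle of the blade's front edge, at (105, 0, 12) mm in the pry tool's frame; axes as the pry tool's.
- carrier: Stand on the table (135 x 130 mm foot) bearing a black sloping case 140 x 150 x 38 mm. z up, x level, from front to hinge; origin on the table below slot_mid. The case rises along x at 0.5 rad; its height is clamped within 6 mm either side of mid-setting, not reported. Sloping frame: u up the slope, v = y, w square to it. Side cheeks at |v| = 67 to 75 mm reach w = 13 mm, the bottom w = -25 mm.
- slot_mid (a point): Where the middle of the pry slot's mouth lies (u = v = w = 0) at mid-setting, 105 mm above the table; fixed to the foot, so the real slot stands up to 6 mm higher or lower: feel for the ledge. The ledge is flat, w = 0, 134 mm wide, from u = -16 mm; the slot goes on up the slope from u = 0, 44 mm wide (v), 5 mm high (w = 0 to 5), to a step 3 mm high at u = 24 mm.
- cover_hinge (a point): Where the middle of the cover's hinge axis (parallel to the carrier's y) lies at mid-setting: u = 114, w = 8 mm; the real one stands higher or lower by the same amount as the slot. Axes level, as the carrier's.
- cover (a joint): Angle of the grey cover, rad: 0 closed, grows as its front edge lifts, 1.57 at its stop. The stiff hinge holds it where it is left; about 2 N at the front edge moves it. A plate 110 x 130 x 6 mm, mid-plane through the hinge axis, front edge 114 mm from it; beside the slot a 5 mm skirt under the front edge closes the gap.
- tool_mat: Flat blue mat 220 x 150 x 2 mm (x, y, z) fixed on the table; origin at the centre of its underside.
- chip_box_d: Chip box with a white lid and a black base, 59 x 54 x 16 mm; origin under its centre. Leave alone.
- chip_box_a: Black chip box, 59 x 54 x 16 mm; origin under its centre. Leave alone.
- vial_b: White vial with a red cap, 25 mm across, 54 mm high; origin under its centre. Leave alone.
- vial_c: White vial with a black cap, 29 mm across, 41 mm high; origin under its centre. Leave alone.
- petri_lid: Clear round dish, 98 mm across, 12 mm high; origin under its centre. Leave alone.
- loupe: Black loupe, 38 mm across, 35 mm high; origin under its centre. Leave alone.
- tweezers_a: Steel tweezers, 121 x 12 x 9 mm; origin under the centre. Leave alone.

How it is judged:
By the outcome, as a careful person would: the job done as asked, in the order asked, and still so for the second after the job is handed in, with the robot touching nothing.
It also fails if it takes over 61 s, if anything falls off the work surface, if the arm or the gripper's body presses on something with over 40 N, if the wrist force passes 120 N, or if a joint passes its speed limit or range.

ROBOT

A 6-joint arm with a two-finger parallel gripper is mounted at the origin on a cart in front of the work surface, level with it; the furniture and walls round the work are solid. World frame = base frame: x ahead of the robot, y to its left, z up, the work surface at z = 0. Lengths are in m, angles in rad, forces in N, time in s.
With the tool pointing down it reaches from about 0.35 to 0.975 m from the base axis. Payload 4.9 kg.
Tool frame: the origin (TCP) lies at the very end of the fingers, on their centre line; the grasp point (between the pads) lies 19 mm behind it; z points along the fingers, x is the direction in which the jaws open and shut, and the axes are right-handed (so a half turn about z gives the same grasp; the last joint's range is limited). The gripper opens to 85 mm and grips with 20 to 120 N. Pads are 22 mm wide; open, the fingers measure 114 mm over their backs; the gripper's body (76 mm by 85 mm) begins 54 mm behind the grasp point. The pads swing forward as they close: fully open they stand 13 mm farther back than shut.
Start: joints at [1.006, 0.053, 1.613, -0, 1.476, -0.119], TCP at [0.269, 0.564, 0.231] pointing down, gripper open.
Joint ranges: [-3.01, 3.01], [-1.01, 2.22], [0.06, 2.58], [-1.02, 4.17], [0.09, 2.62], [-3.14, 3.14]. Speed limits (rad/s): [2.57, 2.57, 3.14, 3.14, 3.14, 3.14].

INTERFACE

Orientations are given as a rotation vector (axis times angle).
In Python, from station import readout, viewer, ctrl, nets gives the robot as it stands. The module is installed in compiled form; this text tells all that it offers.
- The arm moves only by the tool step_arm, never from a script. Its argument "moves" is a list that holds one entry, the list of rows, each a list of 4 numbers: the shift along the world's x, y, z in cm, then the turn about the world's z in rad. In form: [[[dx, dy, dz, yaw], ...]]. A call has 1 to 10 rows; each row shifts and turns the commanded pose from where the row before left it; what a row does not reach is not made up. A row lasts 1/12 s, in which the tool goes at most 41.7 mm and 7.16 degrees, less where a joint would pass 70% of its speed; a pose out of reach is approached as far as the arm can. A call is refused whole if a number of a shift passes 4.17 or a number of a turn 0.125, either way. A call with a gripper value outside its range is refused whole. "grip" is the closure, from 0 (fully open) to 1 (shut), set as the call begins (left out, the last holds). The fingers move at their own pace and stop on an object; "squeeze" is the grip in N (left out, the last holds). Time passes only in rows, so rows that do not move let the fingers close. It gives the time, the measured TCP pose, the force and the opening at its end, in the units of the state.
- readout.get_obs(): the state, without advancing time (a new reading comes with each control period).
- viewer.get_image(name): name is "scene" or "top" or "wrist"; returns the picture (384x512x3 uint8, blue, green, red); there is no depth.
- viewer.calibration(name): a dict with "camera_matrix" (3x3 intrinsics, pixels), "R" (3x3) and "t" (3): a world point X has camera coordinates R X + t. Camera axes: x right, y down, z forward; pixel columns grow to the right and rows downward; lengths in m; the calibration is good to about 2 mm. A picture is of the moment at which its call begins: read the wrist's pose just before it. calibration takes no time and is no camera call; for the wrist camera it gives the pose at the moment of the call.
- ctrl.finish_job(): hands the job in, once; it reports no verdict.
Trained networks look in the newest picture that a camera, given by its name, has taken for a name from the list of things; names that differ only in an ending like _2 or _b are one class to them, and where a whole thing is asked for, a point or a joint stands for the part that bears it (a point fixed in the world has none). Each returns a list of dicts, best first, with "confidence" (0 to 1); they miss things now and then, are a little off and sometimes report something else, mostly with a low value. They report only what shows in the picture. A call takes as long as a camera call.
- nets.masks_of(camera, thing): "region" (384x512 bool, what is visible of it) and "box" ([left, top, right, bottom] in pixels, round what is visible of it).
- nets.pinpoint(camera, thing): "at" ([column, row] in pixels: a listed point, or the origin of a listed thing).
The state is a dict: "t": time; "q": joint angles; "dq": joint speeds; "effort": joint torques, N m; "tool_pos": TCP position; "tool_rot": TCP orientation; "contact_force": force on the tool from outside, world axes, zero at the start; "wrist_torque": the same for the moment, N m; "opening": finger opening in m.
Only numpy, scipy, OpenCV 4.12 (cv2) and the standard library are available. Lean on these libraries where they do the work, as an engineer would, in place of code of your own. Each camera call takes 0.05 s, during which the arm holds its last target. There are 200 camera calls.

## Working session

There is one attempt and no reset: what is moved stays moved. The work goes in short steps, Python scripts to look and compute and a tool call to move; the robot and the scene stay as the last step left them, time stands still between calls to the robot, and variables do not carry over. Pictures are saved under pics/ and viewed, about 8 in all and at most 12, crops included, and the job is handed in when it is done.

Besides the shell and the picture viewer there is one more tool, called after "Call:" by a JSON object that holds its "method" and its "body", one argument or row to a line. step_arm: Moves the arm, as the interface text tells. Its arguments: {"type":"object","properties":{"moves":{"type":"array","items":{"type":"array","items":{"type":"array","items":{"type":"number"}}}},"grip":{"type":"number"},"squeeze":{"type":"number"}},"required":["moves"]}

```bash
mkdir -p pics; cat > h.py <<'E'
import numpy as np, cv2
from scipy.spatial.transform import Rotation as Ro
from station import readout, viewer, ctrl, nets
def ray(c,px,z):
    K=np.array(c["camera_matrix"]);R=np.array(c["R"]);t=np.array(c["t"]).ravel()
    d=R.T@np.linalg.inv(K)@np.array([px[0],px[1],1.]);o=-R.T@t
    return o+d*(z-o[2])/d[2]
def proj(c,X):
    p=np.array(c["camera_matrix"])@(np.array(c["R"])@np.array(X)+np.array(c["t"]).ravel());return p[:2]/p[2]
E
python3 - <<'E'
from h import *
o=readout.get_obs();print({k:np.round(v,3) for k,v in o.items()})
im={}
for n in("scene","top"):
    im[n]=viewer.get_image(n);c=viewer.calibration(n)
    print(n,np.round(-np.array(c["R"]).T@np.array(c["t"]).ravel(),3), "fwd",np.round(np.array(c["R"])[2],2))
    for th,z in(("pry_tool",.002),("blade_tip",.014),("carrier",0),("slot_mid",.105),("cover_hinge",.167),("tool_mat",0),("chip_box_d",0),("vial_b",0),("vial_c",0),("petri_lid",0),("loupe",0),("tweezers_a",0)):
        r=nets.pinpoint(n,th)
        print(th,[(np.round(a["at"]).tolist(),round(a["confidence"],2),np.round(ray(c,a["at"],z),3).tolist()) for a in r[:2]])
cv2.imwrite("pics/a.png",im["scene"]);cv2.imwrite("pics/b.png",im["top"])
E
```

```text
{'t': np.float64(0.0), 'q': array([ 1.006,  0.053,  1.614,  0.   ,  1.476, -0.119]), 'dq': array([ 0.   , -0.001,  0.001, -0.002,  0.002,  0.   ]), 'effort': array([-1.0000e-03, -3.9367e+01, -3.7018e+01, -0.0000e+00,  7.0000e-03,
        0.0000e+00]), 'tool_pos': array([0.269, 0.563, 0.23 ]), 'tool_rot': array([ 2.657,  1.675, -0.003]), 'contact_force': array([-0.377,  1.091,  0.213]), 'wrist_torque': array([ 0.028, -0.009, -0.027]), 'opening': np.float64(0.085)}
scene [-0.053 -0.638  0.833] fwd [ 0.56  0.53 -0.63]
pry_tool [([169.0, 196.0], 0.66, [0.457, 0.257, 0.002])]
blade_tip []
carrier [([276.0, 234.0], 0.72, [0.576, -0.119, 0.0])]
slot_mid [([275.0, 206.0], 0.93, [0.578, -0.109, 0.105])]
cover_hinge [([295.0, 171.0], 0.61, [0.68, -0.094, 0.167]), ([243.0, 166.0], 0.57, [0.592, 0.035, 0.167])]
tool_mat [([166.0, 196.0], 0.87, [0.451, 0.265, 0.0])]
chip_box_d [([224.0, 164.0], 0.63, [0.713, 0.265, 0.0]), ([239.0, 179.0], 0.54, [0.685, 0.156, 0.0])]
vial_b [([243.0, 163.0], 0.53, [0.767, 0.216, 0.0]), ([263.0, 172.0], 0.52, [0.78, 0.125, 0.0])]
vial_c [([243.0, 163.0], 0.53, [0.7
[... 479 characters left out ...]
.58, [0.581, -0.11, 0.105]), ([287.0, 197.0], 0.31, [0.561, -0.105, 0.105])]
cover_hinge [([287.0, 154.0], 0.57, [0.674, -0.104, 0.167]), ([167.0, 239.0], 0.39, [0.444, 0.226, 0.167])]
tool_mat [([166.0, 240.0], 0.67, [0.447, 0.264, 0.0])]
chip_box_d [([287.0, 192.0], 0.65, [0.592, -0.109, 0.0]), ([165.0, 155.0], 0.57, [0.713, 0.271, 0.0])]
vial_b [([181.0, 138.0], 0.49, [0.77, 0.223, 0.0]), ([213.0, 136.0], 0.4, [0.772, 0.119, 0.0])]
vial_c [([181.0, 138.0], 0.49, [0.77, 0.223, 0.0]), ([213.0, 136.0], 0.4, [0.772, 0.119, 0.0])]
petri_lid [([366.0, 253.0], 0.86, [0.4, -0.341, 0.0])]
loupe [([352.0, 203.0], 0.47, [0.553, -0.308, 0.0])]
tweezers_a [([387.0, 212.0], 0.59, [0.525, -0.412, 0.0])]
```

View pics/a.png

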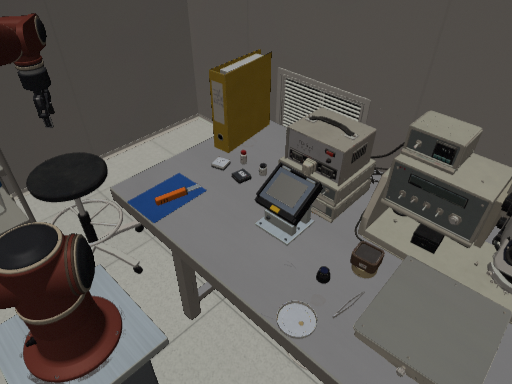

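View pics/b.png

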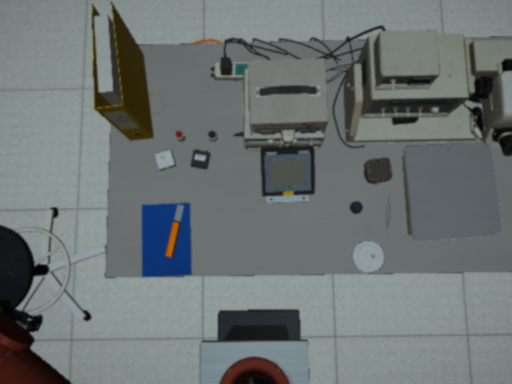

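Call:
{"method": "step_arm", "body": {
  "moves": [
    [[2.1,-3.5,0,0],[2.1,-3.5,0,0],[2.1,-3.5,0,0.04],[2.1,-3.5,0,0.04],[2.1,-3.5,0,0.04],[2.1,-3.5,0,0.04],[2,-3.5,0,0.04],[2,-3.5,0,0],[2,-3.5,0,0],[0,0,0,0]]
  ]
}}

```text
t: 2.13
tool_pos: [0.4583, 0.2437, 0.2316]
tool_rot: [2.482, 1.921, 0.0]
contact_force: [-1.2, 0.3, -0.4]
opening: 0.0855
```

```bash
python3 - <<'E'
from h import *
o=readout.get_obs();print(o["t"],np.round(o["tool_pos"],4),np.round(o["tool_rot"],3))
n="wrist";im=viewer.get_image(n);c=viewer.calibration(n)
for th,z in(("pry_tool",.002),("blade_tip",.014),("tool_mat",0)):
    r=nets.pinpoint(n,th);print(th,[(np.round(a["at"]).tolist(),round(a["confidence"],2),np.round(ray(c,a["at"],z),4).tolist()) for a in r[:2]])
hsv=cv2.cvtColor(im,cv2.COLOR_BGR2HSV);m=cv2.inRange(hsv,(5,150,120),(22,255,255))
k,l,s,_=cv2.connectedComponentsWithStats(m);i=1+np.argmax(s[1:,4])
pts=cv2.findNonZero((l==i).astype(np.uint8));b=cv2.boxPoints(cv2.minAreaRect(pts))
B=np.array([ray(c,p,.026)[:2] for p in b]);print(np.round(B,4),B.mean(0))
r=nets.masks_of(n,"pry_tool");print([(x["box"],x["confidence"]) for x in r[:2]])
cv2.imwrite("pics/c.png",im)
E
```

```text
2.1333 [0.4583 0.2437 0.2316] [2.482 1.921 0.   ]
pry_tool [([257.0, 159.0], 0.78, [0.4559, 0.2459, 0.002])]
blade_tip [([255.0, 232.0], 0.71, [0.5578, 0.2168, 0.014])]
tool_mat [([269.0, 155.0], 0.75, [0.4539, 0.263, 0.0])]
[[0.3969 0.2449]
 [0.4005 0.2626]
 [0.5021 0.2421]
 [0.4982 0.2228]] [0.44943262 0.2430965 ]
[]
```

View pics/c.png

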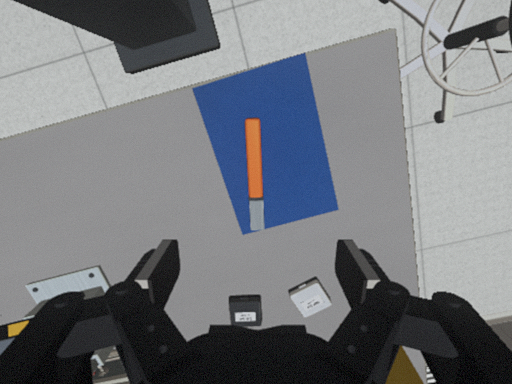

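Call:
{"method": "step_arm", "body": {
  "moves": [
    [[-0.5,0,-3.8,0.04],[-0.5,0,-3.8,0],[0,0,-3.8,0],[0,0,-3.8,0],[0,0,-3.6,0],[0,0,-2.6,0],[0,0,-1.1,0],[0,0,0,0],[0,0,0,0]]
  ]
}}

```text
t: 3.13
tool_pos: [0.4455, 0.2499, 0.0069]
tool_rot: [2.436, 1.983, 0.0]
contact_force: [0.4, 0.7, 0.1]
opening: 0.0855
```

Call:
{"method": "step_arm", "body": {
  "moves": [
    [[0,0,0,0],[0,0,0,0],[0,0,0,0],[0,0,0,0],[0,0,0,0],[0,0,0,0],[0,0,0,0],[0,0,0,0],[0,0,0,0]]
  ],
  "grip": 1,
  "squeeze": 60
}}

```text
t: 3.88
tool_pos: [0.4463, 0.2491, 0.0073]
tool_rot: [2.438, 1.981, 0.002]
contact_force: [-0.1, -0.3, 5.7]
opening: 0.0191
```

Call:
{"method": "step_arm", "body": {
  "moves": [
    [[0,0,2,0],[0,0,3.5,0],[0,0,3.5,0],[0,0,3.5,0],[0,-1,3.5,0],[-0.5,-3.8,0.5,0.04],[-0.5,-3.8,0,0.04],[0,-3.8,0,0.04],[0,-3.8,0,0.04]]
  ]
}}

```text
t: 4.63
tool_pos: [0.4346, 0.0857, 0.1709]
tool_rot: [-2.268, -2.174, -0.0]
contact_force: [-0.2, -0.9, -1.0]
opening: 0.0188
```

Call:
{"method": "step_arm", "body": {
  "moves": [
    [[0,-3.8,0,0.04],[0,-3.8,0,0.04],[0,-3.8,0,0.02],[0,-3.8,0,0],[0,-3.8,0,0],[0,-0.9,0,0],[0,0,0,0],[0,0,0,0]]
  ]
}}

```text
t: 5.3
tool_pos: [0.435, -0.1119, 0.1706]
tool_rot: [-2.161, -2.278, -0.0]
contact_force: [-0.0, 0.0, -1.8]
opening: 0.0187
```

```bash
python3 - <<'E'
from h import *
o=readout.get_obs();print(o["t"],np.round(o["tool_pos"],4),np.round(o["tool_rot"],3),o["opening"])
a=2*np.arctan2(o["tool_rot"][1],o["tool_rot"][0]);print("jaw",a,"perp",a-np.pi/2)
ims=[]
for n in("wrist","scene","top"):
    im=viewer.get_image(n);c=viewer.calibration(n);ims.append(im)
    hz=o["tool_pos"][2]+.0067
    for th,z in(("blade_tip",hz),("slot_mid",.105),("cover_hinge",.167),("carrier",0)):
        r=nets.pinpoint(n,th);print(n,th,[(np.round(a["at"]).tolist(),round(a["confidence"],2),np.round(ray(c,a["at"],z),4).tolist()) for a in r[:2]])
s=cv2.resize(ims[1][130:260,180:380],(800,520),interpolation=cv2.INTER_CUBIC);cv2.imwrite("pics/e.png",s)
cv2.imwrite("pics/d.png",ims[0])
E
```

```text
5.3 [ 0.435  -0.1119  0.1706] [-2.161 -2.278 -0.   ] 0.018677561024317568
jaw -4.659634173155984 perp -6.230430499950881
wrist blade_tip [([50.0, 123.0], 0.45, [0.3724, -0.2173, 0.1773])]
wrist slot_mid [([13.0, 223.0], 0.28, [0.465, -0.3169, 0.105])]
wrist cover_hinge []
wrist carrier [([15.0, 224.0], 0.41, [0.5214, -0.4157, 0.0])]
scene blade_tip [([267.0, 186.0], 0.64, [0.5596, -0.0903, 0.1773])]
scene slot_mid [([275.0, 207.0], 0.65, [0.5722, -0.1114, 0.105])]
scene cover_hinge [([299.0, 171.0], 0.97, [0.6879, -0.1005, 0.167])]
scene carrier [([276.0, 230.0], 0.7, [0.5875, -0.1065, 0.0])]
top blade_tip [([292.0, 201.0], 0.43, [0.5409, -0.1158, 0.1773])]
top slot_mid [([288.0, 190.0], 0.59, [0.5825, -0.109, 0.105])]
top cover_hinge [([286.0, 154.0], 0.68, [0.6735, -0.1011, 0.167])]
top carrier [([285.0, 195.0], 0.65, [0.581, -0.1014, 0.0])]
```

View pics/d.png

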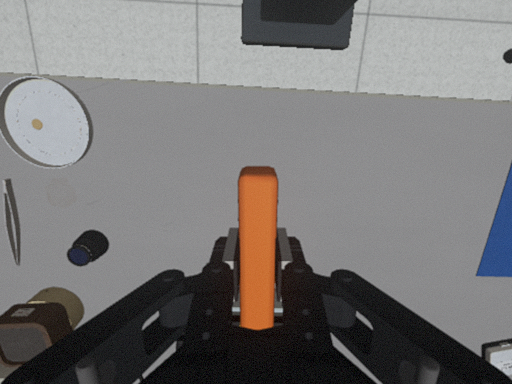

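View pics/e.png

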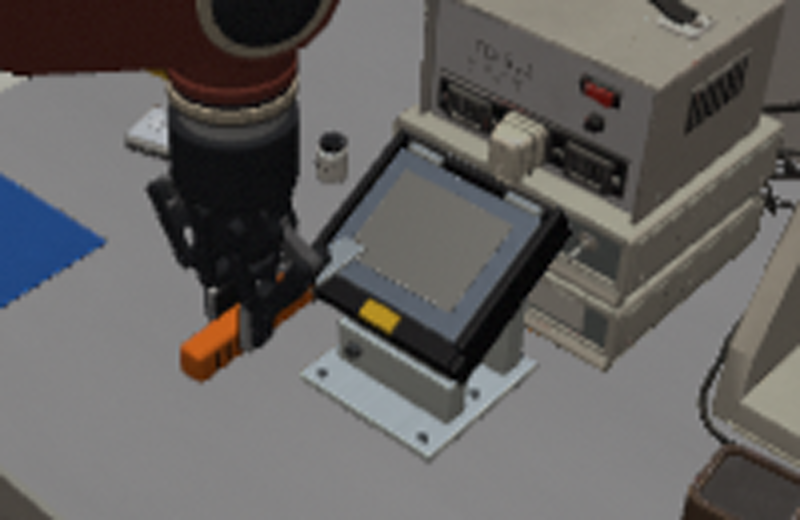

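```bash
cat > ov.py <<'E'
from h import *
S=.5
def car(x,y,yaw,h):
    def f(u,v,w):
        X=np.array([u*np.cos(S)-w*np.sin(S),v,u*np.sin(S)+w*np.cos(S)])
        c,s=np.cos(yaw),np.sin(yaw);return np.array([x+c*X[0]-s*X[1],y+s*X[0]+c*X[1],.105+h+X[2]])
    return f
E
python3 - <<'E'
from ov import *
f=car(.579,-.109,.05,0)
out=[]
for n,p,(r0,r1,c0,c1) in(("top","pics/b.png",(140,210,250,330)),("scene","pics/a.png",(155,245,245,335))):
    c=viewer.calibration(n);k=5 if n=="top" else 5
    im=cv2.resize(cv2.imread(p)[r0:r1,c0:c1],None,fx=k,fy=k,interpolation=cv2.INTER_CUBIC)
    def P(X):
        q=proj(c,X);return ((q[0]-c0+.5)*k,(q[1]-r0+.5)*k)
    A=[f(u,v,w) for u,v,w in((-.016,-.067,0),(-.016,.067,0),(0,.022,0),(0,-.022,0),(.114,-.065,.011),(.114,.065,.011),(0,.065,.011),(0,-.065,.011))]
    for i,j in((0,1),(1,2),(2,3),(3,0),(4,5),(5,6),(6,7),(7,4)):
        a=np.array(P(A[i]));b=np.array(P(A[j]));cv2.line(im,tuple(a.astype(int).tolist()),tuple(b.astype(int).tolist()),(0,0,255) if i<4 else (0,255,0),1)
    out.append(cv2.copyMakeBorder(im,0,450-im.shape[0],0,0,cv2.BORDER_CONSTANT))
cv2.imwrite("pics/f.png",np.hstack(out)[:, :]);print(np.hstack(out).shape)
E
```

```text
(450, 850, 3)
```

View pics/f.png

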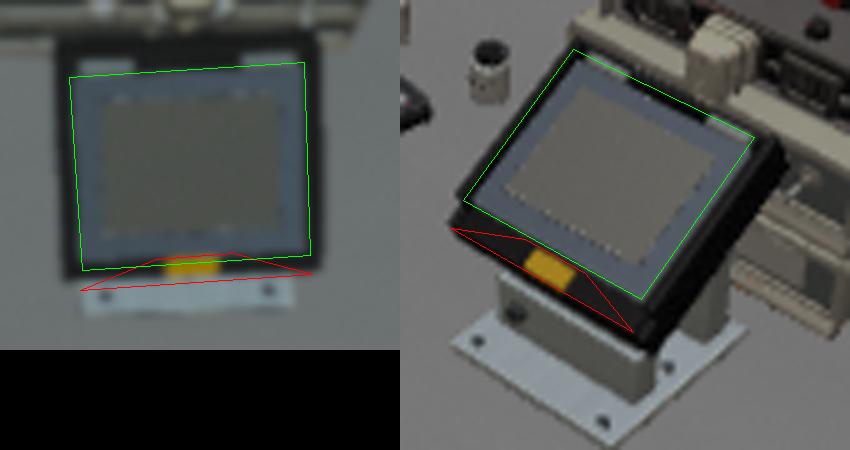

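```bash
python3 - <<'E'
from ov import *
from scipy.optimize import differential_evolution
from scipy.ndimage import map_coordinates
D=[(viewer.calibration(n),cv2.GaussianBlur(cv2.cvtColor(cv2.imread(p),cv2.COLOR_BGR2GRAY),(3,3),.6).astype(float)) for n,p in(("top","pics/b.png"),("scene","pics/a.png"))]
t=np.linspace(.05,.95,60)
def sc(p,per=False):
    o=[]
    for k,(c,g) in enumerate(D):
        f=car(p[0]+(p[4] if k else 0),p[1]+(p[5] if k else 0),p[2],p[3])
        for a,b,d in(((.0,-.065),(0,.065),(-.004,0)),((0,.065),(.1,.065),(0,.004)),((0,-.065),(.1,-.065),(0,-.004))):
            U=np.array(a)+np.outer(t,np.array(b)-a)
            for s in(1,):
                i=np.array([proj(c,f(u-d[0],v-d[1],.011)) for u,v in U]);q=np.array([proj(c,f(u+d[0],v+d[1],.011)) for u,v in U])
                S=lambda z:map_coordinates(g,[z[:,1],z[:,0]],order=1)
                o.append((S(i)-S(q)).mean())
    return o if per else -sum(o)
for fix in(0,.003):
    r=differential_evolution(sc,[(.56,.6),(-.13,-.09),(-.06,.12),(-.006,.006),(-fix,fix+1e-9),(-fix,fix+1e-9)],maxiter=40,popsize=10,seed=1)
    print(np.round(r.x,4),r.fun,np.round(sc(r.x,1),0))
for n,p in(("top","pics/b.png"),("scene","pics/a.png")):
    im=cv2.imread(p);m=cv2.inRange(cv2.cvtColor(im,cv2.COLOR_BGR2HSV),(20,120,90),(35,255,255));m[:,:250]=0;m[:150]=0
    k,l,s,ce=cv2.connectedComponentsWithStats(m);i=1+np.argmax(s[1:,4]);print(n,s[i],ce[i],ray(viewer.calibration(n),ce[i],.105-.003))
E
```

```text
[ 0.5852 -0.107   0.0201 -0.006   0.      0.    ] -242.6939106863705 [17. 36. 41. 40. 55. 53.]
[ 0.5834 -0.1068  0.0208 -0.006   0.002  -0.0007] -245.98398210941977 [19. 35. 41. 40. 57. 53.]
top [283 191  11   4  40] [287.975 192.575] [ 0.57431896 -0.10747297  0.102     ]
scene [270 205  10   8  46] [274.56521739 208.41304348] [ 0.5711424  -0.11230783  0.102     ]
```

Call:
{"method": "step_arm", "body": {
  "moves": [
    [[1,0.15,-1.5,-0.033],[1,0.15,-2,0],[0,0,-1.5,0],[0,0,0,0],[0,0,0,0]]
  ]
}}

```text
t: 6.47
tool_pos: [0.4547, -0.1088, 0.1204]
tool_rot: [-2.196, -2.243, 0.002]
contact_force: [-0.5, -0.1, -1.5]
opening: 0.0187
```

```bash
python3 - <<'E'
from ov import *
o=readout.get_obs();print(o["t"],np.round(o["tool_pos"],4),np.round(o["contact_force"],2),np.round(o["wrist_torque"],3))
z=o["tool_pos"][2]+.0067;out=[]
for n,(r0,r1,c0,c1) in(("top",(165,225,260,320)),("scene",(180,240,230,310))):
    im=viewer.get_image(n);c=viewer.calibration(n);k=5
    r=nets.pinpoint(n,"blade_tip");print(n,[(np.round(a["at"],1).tolist(),round(a["confidence"],2),np.round(ray(c,a["at"],z),4).tolist()) for a in r[:2]])
    q=cv2.resize(im[r0:r1,c0:c1],None,fx=k,fy=k,interpolation=cv2.INTER_CUBIC)
    for dx in(.103,.113,.123):
        p=proj(c,o["tool_pos"]+[dx,dx*.02,.0067]);cv2.circle(q,(int((p[0]-c0+.5)*k),int((p[1]-r0+.5)*k)),2,(0,0,255) if dx==.113 else (0,255,0),-1)
    out.append(q)
cv2.imwrite("pics/g.png",np.hstack(out))
E
```

```text
6.4667 [ 0.4547 -0.1088  0.1204] [-0.51 -0.15 -1.45] [0.01 0.01 0.02]
top [([166.8, 239.0], 0.59, [0.4457, 0.234, 0.1271]), ([292.2, 194.5], 0.44, [0.565, -0.1181, 0.1271])]
scene [([271.4, 199.2], 0.83, [0.5726, -0.0978, 0.1271]), ([222.9, 161.8], 0.54, [0.6011, 0.138, 0.1271])]
```

View pics/g.png

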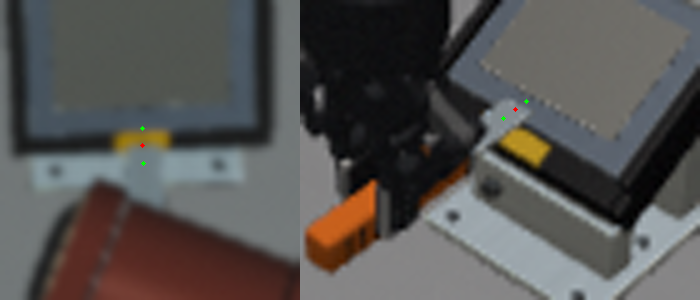

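Call:
{"method": "step_arm", "body": {
  "moves": [
    [[0.4,0,-0.75,0],[0.4,0,-0.75,0],[0,0,0,0],[0,0,-0.2,0],[0,0,-0.2,0],[0,0,0,0]]
  ],
  "squeeze": 35
}}

```text
t: 7.17
tool_pos: [0.4631, -0.1089, 0.1017]
tool_rot: [-2.197, -2.244, 0.001]
contact_force: [0.7, 0.4, -1.4]
opening: 0.0184
```

Call:
{"method": "step_arm", "body": {
  "moves": [
    [[0,0,-0.2,0],[0,0,-0.1,0],[0,0,0,0]]
  ]
}}

```text
t: 7.42
tool_pos: [0.4633, -0.109, 0.0991]
tool_rot: [-2.198, -2.245, 0.0]
contact_force: [0.3, 0.5, -1.4]
opening: 0.0184
```

Call:
{"method": "step_arm", "body": {
  "moves": [
    [[0,0,-0.2,0],[0,0,-0.1,0],[0,0,0,0]]
  ]
}}

```text
t: 7.67
tool_pos: [0.4633, -0.109, 0.096]
tool_rot: [-2.197, -2.245, 0.0]
contact_force: [-0.4, 1.1, -0.5]
opening: 0.0186
```

Call:
{"method": "step_arm", "body": {
  "moves": [
    [[0,0,-0.15,0],[0,0,-0.1,0],[0,0,0,0]]
  ]
}}

```text
t: 7.92
tool_pos: [0.4633, -0.109, 0.0935]
tool_rot: [-2.197, -2.245, 0.0]
contact_force: [0.4, -0.1, -1.3]
opening: 0.019
```

Call:
{"method": "step_arm", "body": {
  "moves": [
    [[0,0,-0.15,0],[0,0,-0.1,0],[0,0,0,0]]
  ]
}}

```text
t: 8.17
tool_pos: [0.4637, -0.1092, 0.0915]
tool_rot: [2.197, 2.244, 0.0]
contact_force: [-1.6, 0.2, 1.0]
opening: 0.0189
```

Call:
{"method": "step_arm", "body": {
  "moves": [
    [[0,0,-0.2,0],[0,0,-0.2,0],[0,0,0,0]]
  ]
}}

```text
t: 8.42
tool_pos: [0.4635, -0.1095, 0.0875]
tool_rot: [2.198, 2.244, -0.001]
contact_force: [-4.6, -0.8, 3.0]
opening: 0.0183
```

Call:
{"method": "step_arm", "body": {
  "moves": [
    [[-0.1,0,-0.3,0],[0,0,-0.3,0],[0,0,-0.3,0],[0,0,0,0]]
  ]
}}

```text
t: 8.75
tool_pos: [0.4626, -0.109, 0.0778]
tool_rot: [2.198, 2.244, 0.001]
contact_force: [-1.7, -0.5, 2.8]
opening: 0.0186
```

Call:
{"method": "step_arm", "body": {
  "moves": [
    [[0.1,0,-0.3,0],[0.1,0,-0.3,0],[0.1,0,-0.3,0],[0,0,0,0]]
  ]
}}

```text
t: 9.08
tool_pos: [0.4644, -0.1088, 0.068]
tool_rot: [-2.196, -2.243, 0.002]
contact_force: [-5.2, -1.2, 2.7]
opening: 0.0187
```

Call:
{"method": "step_arm", "body": {
  "moves": [
    [[0.1,0,-0.3,0],[0.1,0,-0.3,0],[0.1,0,-0.3,0],[0.1,0,-0.3,0],[0.1,0,-0.2,0],[0,0,0,0]]
  ]
}}

```text
t: 9.58
tool_pos: [0.4695, -0.1086, 0.0543]
tool_rot: [-2.196, -2.243, 0.002]
contact_force: [-4.7, 0.1, 2.6]
opening: 0.0186
```

```bash
python3 - <<'E'
from ov import *
o=readout.get_obs();print(o["t"],np.round(o["tool_pos"],4),np.round(o["contact_force"],2),np.round(o["wrist_torque"],3))
im=viewer.get_image("scene");c=viewer.calibration("scene");r0,r1,c0,c1=175,255,215,315;k=7
q=cv2.resize(im[r0:r1,c0:c1],None,fx=k,fy=k,interpolation=cv2.INTER_CUBIC)
f=car(.583,-.107,.02,-.005)
def dot(X,col):
    p=proj(c,X);cv2.circle(q,(int((p[0]-c0+.5)*k),int((p[1]-r0+.5)*k)),3,col,-1)
for v in(-.067,0,.067):dot(f(-.016,v,0),(0,0,255));dot(f(0,v,.005),(255,0,255))
cv2.imwrite("pics/i.png",q)
E
```

```text
9.5833 [ 0.4695 -0.1086  0.0543] [-4.71  0.06  2.6 ] [-0.07   0.255 -0.044]
```

View pics/i.png

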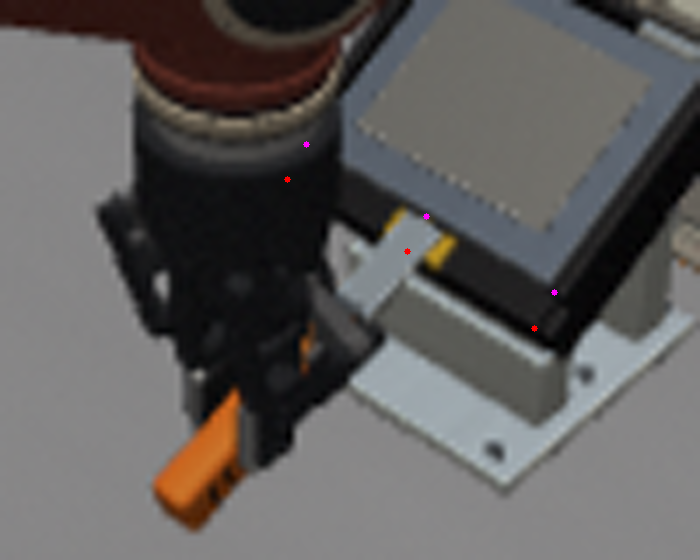

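Call:
{"method": "step_arm", "body": {
  "moves": [
    [[0,0,-0.3,0],[0.05,0,-0.3,0],[0.1,0,-0.3,0],[0.1,0,-0.2,0],[0,0,0,0]]
  ]
}}

```text
t: 10.05
tool_pos: [0.4732, -0.1091, 0.044]
tool_rot: [2.198, 2.245, 0.0]
contact_force: [-4.4, -0.4, 2.8]
opening: 0.0187
```

Call:
{"method": "step_arm", "body": {
  "moves": [
    [[0,0,-0.1,0],[0,0,-0.1,0],[0,0,0,0]]
  ]
}}

```text
t: 10.3
tool_pos: [0.4737, -0.1092, 0.0427]
tool_rot: [2.197, 2.244, 0.001]
contact_force: [-1.8, 0.1, 5.0]
opening: 0.0188
```

Call:
{"method": "step_arm", "body": {
  "moves": [
    [[0,0,-0.15,0],[0.1,0,-0.15,0],[0,0,0,0]]
  ]
}}

```text
t: 10.55
tool_pos: [0.4747, -0.1093, 0.0396]
tool_rot: [2.197, 2.244, 0.001]
contact_force: [-1.2, -0.9, 5.8]
opening: 0.0183
```

```bash
python3 - <<'E'
from ov import *
o=readout.get_obs();print(o["t"],np.round(o["tool_pos"],4),np.round(o["contact_force"],2),np.round(o["wrist_torque"],3))
im=viewer.get_image("scene");c=viewer.calibration("scene");r0,r1,c0,c1=175,255,215,315;k=7
T=o["tool_pos"]
# measure handle pitch: orange lower/rear end vs model
m=cv2.inRange(cv2.cvtColor(im,cv2.COLOR_BGR2HSV),(5,150,60),(18,255,255));m[:170]=0;m[260:]=0;m[:,:215]=0;m[:,300:]=0
def mod(th,p=.0145,xo=.008):
    f=lambda x,y,z:T+[ (x+xo)*np.cos(th)-(z-.005-p+.0003)*np.sin(th)-.02*y, y+.02*x, p+(x+xo)*np.sin(th)+(z-.0053-p)*np.cos(th)]
    return f
for th in(.40,.45,.5,.55):
    f=mod(th);P=[proj(c,f(-.055,y,z)) for y in(-.01,.01) for z in(0,.024)]
    print(th,np.round(np.mean(P,0),1),"bottom",np.round(max(p[1] for p in P),1),"left",np.round(min(p[0] for p in P),1),"tip",np.round(proj(c,f(.105,0,.012)),1))
ys,xs=np.nonzero(m);print("orange left",xs.min(),"bottom",ys.max(),len(xs))
q=cv2.resize(im[r0:r1,c0:c1],None,fx=k,fy=k,interpolation=cv2.INTER_CUBIC)
for th,col in((.42,(0,255,0)),(.5,(0,0,255))):
    f=mod(th)
    L=[(x,-.01,z) for x,z in((-.055,0),(-.055,.024),(.055,.024))]+[(.055,-.01,.012),(.105,-.01,.012),(.105,.01,.012)]
    pts=[((proj(c,f(*l))-[c0-.5,r0-.5])*k).astype(int).tolist() for l in L]
    cv2.polylines(q,[np.array(pts)],False,col,1)
cv2.imwrite("pics/j.png",q)
E
```

```text
10.55 [ 0.4747 -0.1093  0.0396] [-1.17 -0.85  5.83] [ 0.036 -0.49  -0.003]
0.4 [240.3 251.4] bottom 255.0 left 236.5 tip [275.5 208.7]
0.45 [240.7 251.6] bottom 255.0 left 236.7 tip [275.1 207.7]
0.5 [241.1 251.8] bottom 255.1 left 236.9 tip [274.7 206.7]
0.55 [241.5 252. ] bottom 255.0 left 237.2 tip [274.1 205.8]
orange left 237 bottom 252 152
```

View pics/j.png

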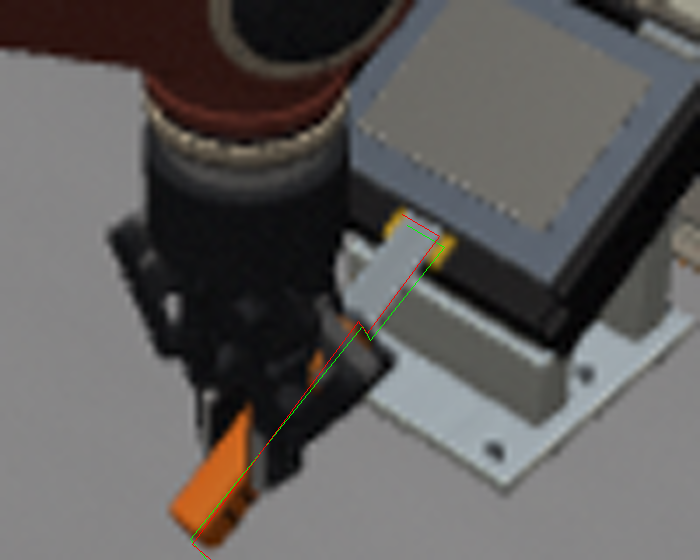

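Call:
{"method": "step_arm", "body": {
  "moves": [
    [[0.22,0,0.11,0],[0.22,0,0.12,0],[0.22,0,0.12,0],[0.22,0,0.12,0],[0,0,0,0]]
  ]
}}

```text
t: 11.02
tool_pos: [0.4805, -0.1086, 0.0426]
tool_rot: [-2.194, -2.242, 0.005]
contact_force: [-6.9, -0.3, 3.6]
opening: 0.0184
```

Call:
{"method": "step_arm", "body": {
  "moves": [
    [[0.22,0,0.12,0],[0.22,0,0.12,0],[0.22,0,0.12,0],[0.22,0,0.12,0],[0,0,0,0]]
  ]
}}

```text
t: 11.43
tool_pos: [0.4915, -0.109, 0.0485]
tool_rot: [-2.197, -2.244, 0.0]
contact_force: [-1.4, 0.5, 0.3]
opening: 0.0187
```

Call:
{"method": "step_arm", "body": {
  "moves": [
    [[0.22,0,0.12,0],[0.22,0,0.12,0],[0.15,0,0.08,0],[0,0,0,0]]
  ]
}}

```text
t: 11.77
tool_pos: [0.4967, -0.1089, 0.0514]
tool_rot: [-2.196, -2.244, 0.003]
contact_force: [-4.4, -0.5, -1.7]
opening: 0.0188
```

Call:
{"method": "step_arm", "body": {
  "moves": [
    [[0.15,0,0.08,0],[0.15,0,0.08,0],[0,0,0,0]]
  ]
}}

```text
t: 12.02
tool_pos: [0.4967, -0.1087, 0.0513]
tool_rot: [-2.192, -2.239, 0.009]
contact_force: [-11.9, -1.5, -1.8]
opening: 0.0189
```

Call:
{"method": "step_arm", "body": {
  "moves": [
    [[0,0,0,0],[0,0,0,0],[-0.2,0,-0.1,0],[0,0,0,0]]
  ],
  "squeeze": 100
}}

```text
t: 12.35
tool_pos: [0.4967, -0.1088, 0.0514]
tool_rot: [-2.196, -2.242, 0.004]
contact_force: [-7.0, -1.6, -0.8]
opening: 0.0177
```

Call:
{"method": "step_arm", "body": {
  "moves": [
    [[-0.1,0,0.18,0],[-0.12,0,0.25,0],[-0.13,0,0.3,0],[0,0,0,0]]
  ]
}}

```text
t: 12.68
tool_pos: [0.4956, -0.1091, 0.0606]
tool_rot: [2.197, 2.244, 0.002]
contact_force: [0.0, 0.2, -4.4]
opening: 0.018
```

Call:
{"method": "step_arm", "body": {
  "moves": [
    [[-0.2,0,0.45,0],[-0.2,0,0.45,0],[-0.15,0,0.55,0],[-0.15,0,0.6,0],[-0.1,0,0.6,0],[0,0,0,0]]
  ]
}}

```text
t: 13.18
tool_pos: [0.4877, -0.1094, 0.0883]
tool_rot: [2.196, 2.243, 0.002]
contact_force: [-0.9, 0.3, -2.5]
opening: 0.0179
```

```bash
python3 - <<'E'
from ov import *
o=readout.get_obs();print(o["t"],np.round(o["tool_pos"],4),np.round(o["contact_force"],2),np.round(o["wrist_torque"],3))
im=viewer.get_image("scene");r0,r1,c0,c1=165,255,215,335;k=6
cv2.imwrite("pics/k.png",cv2.resize(im[r0:r1,c0:c1],None,fx=k,fy=k,interpolation=cv2.INTER_CUBIC))
E
```

```text
13.1833 [ 0.4877 -0.1094  0.0883] [-0.89  0.29 -2.46] [0.011 0.136 0.056]
```

View pics/k.png

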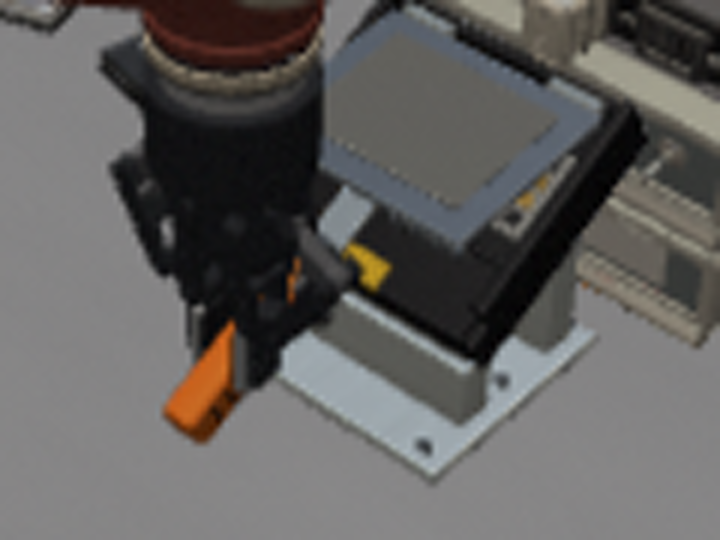

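Call:
{"method": "step_arm", "body": {
  "moves": [
    [[-0.1,0,0.9,0],[0,0,0.9,0],[0.1,0,0.9,0],[0.2,0,0.9,0],[0.3,0,0.85,0],[0.35,0,0.83,0],[0,0,0,0]]
  ]
}}

```text
t: 13.82
tool_pos: [0.4975, -0.1095, 0.142]
tool_rot: [2.194, 2.242, 0.003]
contact_force: [-0.2, -0.7, -1.7]
opening: 0.0178
```

Call:
{"method": "step_arm", "body": {
  "moves": [
    [[0.45,0,0.8,0],[0.52,0,0.72,0],[0.6,0,0.67,0],[0.64,0,0.62,0],[0,0,0,0]]
  ]
}}

```text
t: 14.23
tool_pos: [0.5198, -0.1094, 0.1693]
tool_rot: [2.195, 2.243, 0.003]
contact_force: [0.1, -0.0, -1.4]
opening: 0.0175
```

Call:
{"method": "step_arm", "body": {
  "moves": [
    [[0.6,0,0.45,0],[0.65,0,0.44,0],[0.35,0,0.15,0],[0,0,0,0]]
  ]
}}

```text
t: 14.57
tool_pos: [0.5289, -0.1088, 0.1747]
tool_rot: [-2.19, -2.236, 0.015]
contact_force: [-18.5, -1.3, -1.4]
opening: 0.0181
```

```bash
python3 - <<'E'
from ov import *
o=readout.get_obs();print(o["t"],np.round(o["tool_pos"],4),np.round(o["contact_force"],2),np.round(o["wrist_torque"],3))
im=viewer.get_image("scene");r0,r1,c0,c1=145,245,215,335;k=6
c=viewer.calibration("scene");q=cv2.resize(im[r0:r1,c0:c1],None,fx=k,fy=k,interpolation=cv2.INTER_CUBIC)
f=car(.583,-.107,.02,-.005)
for ph,col in((1.57,(0,0,255)),(1.35,(0,255,0))):
    L=[(.114-r*np.cos(ph),v,.008+r*np.sin(ph)) for r,v in((.01,-.065),(.114,-.065),(.114,.065))]
    cv2.polylines(q,[np.array([((proj(c,f(*l))-[c0-.5,r0-.5])*k).astype(int).tolist() for l in L])],False,col,1)
cv2.imwrite("pics/l.png",q)
E
```

```text
14.5667 [ 0.5289 -0.1088  0.1747] [-18.51  -1.3   -1.41] [-0.022  2.137  0.008]
```

View pics/l.png

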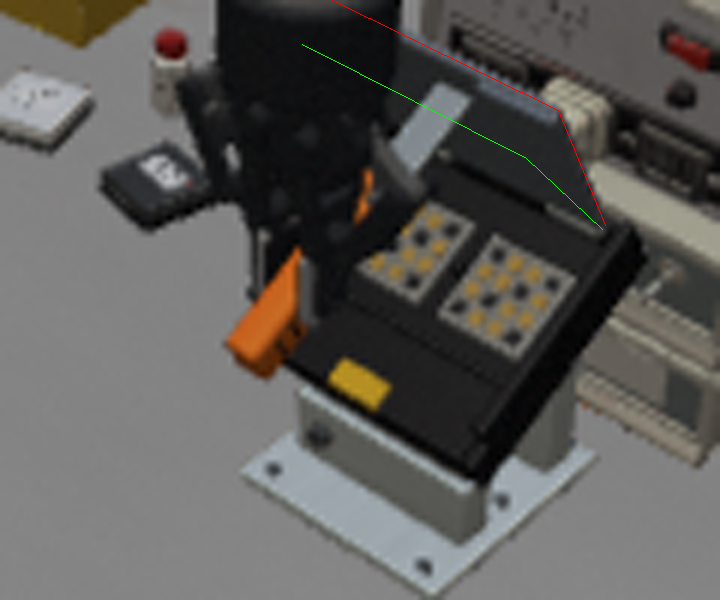

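Call:
{"method": "step_arm", "body": {
  "moves": [
    [[-1,0,-0.3,0],[-2,0,-0.3,0],[-3,0,0,0],[-3,0,0,0],[-1,2,0,0],[0,3.5,0,-0.04],[0,3.8,0,-0.04],[0,3.8,0,-0.04],[0,3.8,0,-0.04],[0,3.8,0,-0.04]]
  ]
}}

```text
t: 15.45
tool_pos: [0.4345, 0.0998, 0.1731]
tool_rot: [2.412, 2.01, 0.005]
contact_force: [0.7, -1.1, -1.3]
opening: 0.0178
```

Call:
{"method": "step_arm", "body": {
  "moves": [
    [[0,3.8,0,-0.028],[0,3.8,0,0],[0,3.8,0,0],[0,3,0,0],[0,0,0,0],[0,0,0,0]]
  ],
  "squeeze": 60
}}

```text
t: 15.95
tool_pos: [0.4342, 0.2437, 0.1725]
tool_rot: [2.435, 1.984, 0.003]
contact_force: [-0.2, -0.9, -0.8]
opening: 0.0176
```

Call:
{"method": "step_arm", "body": {
  "moves": [
    [[0.4,0.2,-3,0],[0.4,0.2,-3.5,0],[0.3,0.1,-3.5,0],[0,0,-2.5,0],[0,0,-1.2,0],[0,0,0,0],[0,0,0,0]]
  ],
  "squeeze": 30
}}

```text
t: 16.53
tool_pos: [0.4452, 0.2465, 0.0353]
tool_rot: [2.44, 1.979, 0.001]
contact_force: [1.2, 0.4, -0.4]
opening: 0.0174
```

Call:
{"method": "step_arm", "body": {
  "moves": [
    [[0,0,-0.3,0],[0,0,-0.3,0],[0,0,-0.3,0],[0,0,-0.3,0],[0,0,0,0]]
  ]
}}

```text
t: 16.95
tool_pos: [0.4461, 0.2474, 0.025]
tool_rot: [2.438, 1.98, 0.003]
contact_force: [-1.3, -1.4, 8.6]
opening: 0.0179
```

Touching (≈10 N at the handle's rear); keep levelling gently.

Call:
{"method": "step_arm", "body": {
  "moves": [
    [[0,0,-0.2,0],[0,0,-0.2,0],[0,0,-0.2,0],[0,0,-0.2,0],[0,0,0,0]]
  ]
}}

```text
t: 17.37
tool_pos: [0.4502, 0.2472, 0.0214]
tool_rot: [2.432, 1.978, 0.011]
contact_force: [-0.5, -8.4, 25.2]
opening: 0.0178
```

Call:
{"method": "step_arm", "body": {
  "moves": [
    [[0,0,-0.2,0],[0,0,-0.2,0],[0,0,-0.2,0],[0,0,0,0]]
  ]
}}

```text
t: 17.7
tool_pos: [0.4538, 0.2486, 0.0175]
tool_rot: [2.431, 1.976, 0.025]
contact_force: [5.0, -5.7, 24.7]
opening: 0.0178
```

Call:
{"method": "step_arm", "body": {
  "moves": [
    [[0,0,0,0],[0,0,0,0],[0,0,-0.2,0],[0,0,0,0]]
  ],
  "squeeze": 20
}}

```text
t: 18.03
tool_pos: [0.4549, 0.2483, 0.016]
tool_rot: [2.429, 1.975, 0.027]
contact_force: [7.2, -7.6, 25.7]
opening: 0.0181
```

Call:
{"method": "step_arm", "body": {
  "moves": [
    [[0,0,-0.2,0],[0,0,-0.1,0],[0,0,0,0],[0,0,0,0]]
  ]
}}

```text
t: 18.37
tool_pos: [0.4559, 0.249, 0.0143]
tool_rot: [2.429, 1.975, 0.031]
contact_force: [6.3, -6.8, 29.6]
opening: 0.0179
```

Call:
{"method": "step_arm", "body": {
  "moves": [
    [[0,0,0.4,0],[0,0,0,0]]
  ]
}}

```text
t: 18.53
tool_pos: [0.4523, 0.2489, 0.0147]
tool_rot: [2.434, 1.976, 0.024]
contact_force: [5.0, -2.0, 17.0]
opening: 0.018
```

Call:
{"method": "step_arm", "body": {
  "moves": [
    [[0,0,0,0],[0,0,0,0],[0,0,0,0],[0,0,0,0],[0,0,0,0]]
  ],
  "grip": 0.68
}}

```text
t: 18.95
tool_pos: [0.4438, 0.2468, 0.007]
tool_rot: [-2.438, -1.98, 0.002]
contact_force: [0.4, 0.4, 0.4]
opening: 0.0275
```

```bash
python3 - <<'E'
from ov import *
o=readout.get_obs();print({k:np.round(v,4).tolist() for k,v in o.items() if k in("t","tool_pos","tool_rot","contact_force","wrist_torque","opening")})
E
```

```text
{'t': 18.95, 'tool_pos': [0.4438, 0.2468, 0.007], 'tool_rot': [-2.4383, -1.9801, 0.002], 'contact_force': [0.4484, 0.4478, 0.361], 'wrist_torque': [0.0393, 0.0199, -0.0042], 'opening': 0.0275}
```

Released with no residual force; open fully, rise and check.

Call:
{"method": "step_arm", "body": {
  "moves": [
    [[0,0,0,0],[0,0,0,0],[0,0,0,0],[0,0,0,0],[0,0,0,0]]
  ],
  "grip": 0
}}

```text
t: 19.37
tool_pos: [0.4445, 0.2469, 0.0076]
tool_rot: [-2.439, -1.98, 0.0]
contact_force: [1.5, 0.9, 0.1]
opening: 0.0845
```

Call:
{"method": "step_arm", "body": {
  "moves": [
    [[0,0,2,0],[0,0,3.5,0],[0,0,3.5,0],[0,0,3.5,0],[0,0,3.5,0],[0,0,3.5,0],[0,0,2,0],[0,0,0,0],[0,0,0,0]]
  ]
}}

```text
t: 20.12
tool_pos: [0.4454, 0.2472, 0.2245]
tool_rot: [2.438, 1.98, 0.005]
contact_force: [-0.7, 0.0, -1.0]
opening: 0.0853
```

```bash
python3 - <<'E'
from ov import *
ims=[viewer.get_image(n) for n in("scene","top","wrist")]
a=cv2.resize(ims[0][125:345,120:380],(400,338));b=cv2.resize(ims[1][120:290,110:410],(400,227));w=cv2.resize(ims[2],(400,300))
c=cv2.resize(ims[0][145:225,255:325],(228,260),interpolation=cv2.INTER_CUBIC)
left=np.vstack([a,b])
right=np.vstack([w,cv2.copyMakeBorder(c,0,5,0,172,cv2.BORDER_CONSTANT)])
cv2.imwrite("pics/m.png",np.hstack([left,right]))
c=viewer.calibration("wrist")
for th,z in(("pry_tool",.002),("blade_tip",.014),("tool_mat",0)):
    r=nets.pinpoint("wrist",th);print(th,[(np.round(a["at"]).tolist(),round(a["confidence"],2),np.round(ray(c,a["at"],z),4).tolist()) for a in r[:2]])
print(readout.get_obs()["t"])
E
```

```text
pry_tool [([260.0, 177.0], 0.68, [0.464, 0.2459, 0.002])]
blade_tip [([258.0, 250.0], 0.78, [0.5699, 0.2209, 0.014])]
tool_mat []
20.4167
```

View pics/m.png

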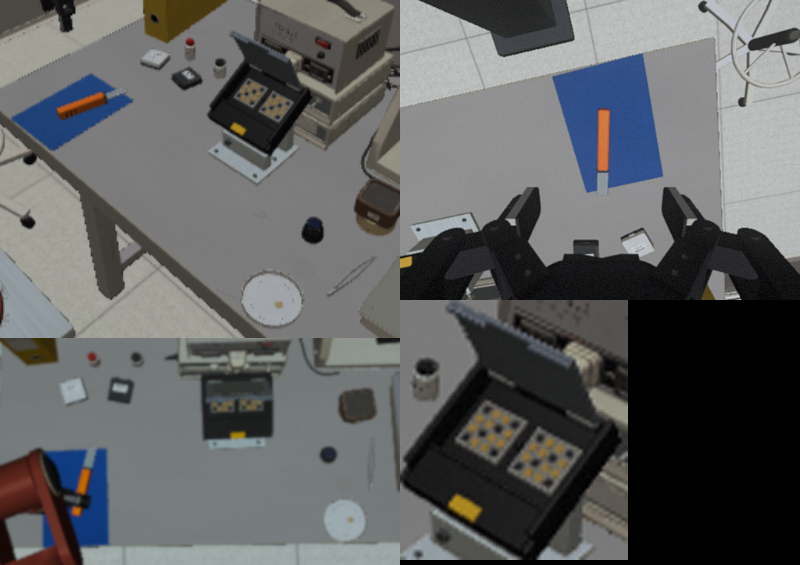

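```bash
python3 -c "
from station import ctrl;print(ctrl.finish_job())"
```

```text
the job is handed in; nothing more can be done
None
```

The cover is open against its stop and the pry blade is back on the blue mat. I handed the job in after about 20.4 s of robot time.

- **Finding the ledge:** I gripped the handle and felt for the ledge with the blade tip. Contact put the case about 5 mm below mid-setting, which matched the camera fit. Pressing the tip on the ledge then tilted the blade in the grip to the slope.
- **Inserting the blade:** I slid it up the slope until it stopped dead after 25 mm of travel at about 12 N. I took that as the step at the end of the slot; no camera could see inside the slot.
- **Opening the cover:** I raised it along the hinge's arc and pressed it against its stop at about 18 N. The picture then matched the outline calculated for 1.57 rad.
- **Laying the blade down:** I pressed the handle's rear on the mat to level it, with up to 30 N at the wrist. The grip did not slip enough to level it fully, so I loosened the fingers and it dropped the last bit flat.

In the last pictures the cover is wide open and the whole handle lies on the mat. The blade tip reaches a few mm past the mat's edge. The gripper was open and clear of everything, and the other things look to be where they were; I judged that by eye and did not measure their positions again.

The networks' readings of the tip position differed by up to 2 cm between cameras, so I relied on geometry and touch there.

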